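# Dispense the coral soap bar

### The job

A customer wants the coral (orange-red) soap from the twin dispenser: press down the black pad behind the chute that holds it, so that its gate lifts, and keep it down until the bar has slid right down to the front lip of the tray. Then let the pad come up again under your finger, without letting it snap, so that the gate closes, and move clear. Do not touch either soap, leave the pale pink bar behind its gate, and do not move the things that stand around.

Things in the scene. Friction and masses are not known exactly. Their poses are not given: they have to be found in the camera images.
- dispenser: Twin soap dispenser, pale wood and steel, 276 (x) x 132 (y) x 130 mm high, fixed. Origin on the table, on its middle line; own -x: outlet tray side (toward the robot), +y: left. Lanes at y = +31 and -31 mm, 54 mm wide: a slippery 30-degree chute ends at x = -20 mm in a tray sloping 10 degrees down to a lip at x = -120 mm. Rockers turn on a pin at x = +55, z = 118 mm between posts.
- coral_bar_center (a point): Centre of the coral (orange-red) soap bar, 47 x 78 x 26 mm, 0.1 kg. Starts lengthwise on the chute of one lane (left or right, it varies), held by that lane's gate, centre 66 mm above the table. It slides off once its rocker passes about 0.4 rad and reaches the tray in under a second; at the lip, its centre is 30 mm above the table. Own z: normal of the broad face; y: long side.
- pink_bar_center (a point): Centre of the pale pink bar of soap, same size, held in the other lane.
- rocker_left (a joint): Angle of the left lane's rocker (rad): 0 = gate shut, 0.6 = pad fully down at its stop, gate lifted. An aluminium bar over the lane with the gate blade at its front end and the pad at its rear end. A spring lifts the pad: about 2 N on the pad start it, about 6 N hold it fully down; let go suddenly, it snaps shut.
- rocker_right (a joint): The same for the right lane's rocker.
- pad_left (a point): Black press pad at the rear end of the left rocker, 28 x 28 x 8 mm, own axes as the dispenser's when up. Origin: centre of its upper face, 80 mm behind the pivot pin and 8 mm above it, 126 mm above the table when up; fully down it is 47 mm lower, about 9 mm nearer to the pin, and tilted by 0.6 rad. Nothing is beneath it.
- pad_right (a point): The same for the right rocker.
- hare_figure: Dark hare figure, 36 x 50 x 102 mm, loose, standing behind the dispenser; origin at the centre of its underside.
- toadstool: Small red toadstool ornament, 62 x 63 x 80 mm, loose; origin at the centre of its underside.
- tealight: Tealight, 38 mm across, 20 mm high, loose, behind the dispenser; origin at the centre of its underside.
- blue_mug: Dark blue mug, 72 x 103 x 85 mm, loose; origin at the centre of its underside.

How it is judged:
On the way, in this order (a step that is already met when the one before it is completed fails the run):
1. a finger presses a pad down and its gate begins to lift (((value of joint rocker_left above 0.08 rad and contact force between the fingers and rocker_left_pad above 0.5 N) or (value of joint rocker_right above 0.08 rad and contact force between the fingers and rocker_right_pad above 0.5 N))), for 0.02 s.
2. the coral bar is in the tray while the pad is still held down (x of coral_bar_center in the frame of dispenser below -0.065 m and angle between coral_bar_center's own z axis and vertical below 0.3 rad and ((value of joint rocker_left above 0.15 rad and contact force between the fingers and rocker_left_pad above 0.5 N) or (value of joint rocker_right above 0.15 rad and contact force between the fingers and rocker_right_pad above 0.5 N))), for 0.1 s.
At the end, for the whole second after the job is handed in: The coral bar lies on the floor of the front tray (within 0.3 rad of level, centre 65 to 120 mm in front of the dispenser's origin), both rockers are back up with gates shut (under 0.05 rad), and the pink bar is still behind its gate (moved less than 10 mm) (x of coral_bar_center in the frame of dispenser between -0.12 and -0.065 m and y of coral_bar_center in the frame of dispenser between -0.058 and 0.058 m and z of coral_bar_center in the frame of dispenser below 0.04 m and angle between coral_bar_center's own z axis and vertical below 0.3 rad and value of joint each of rocker_left, rocker_right below 0.05 rad and distance of pink_bar_center from where it was at the start of the episode below 0.01 m); the robot touches nothing.
It fails at once if a soap bar is touched by the robot (contact force between any of the fingers, the arm and coral_bar above 0.3 N or contact force between any of the fingers, the arm and pink_bar above 0.3 N).
It fails at once if a soap bar is lifted, or the pink bar leaves its place (distance of pink_bar_center from where it was at the start of the episode above 0.015 m or height (world z) of any of coral_bar_center, pink_bar_center above 0.095 m).
It fails at once if a rocker snaps back (faster than 10 rad/s) (velocity of joint any of rocker_left, rocker_right below -10 rad/s).
It fails at once if a thing standing around is moved more than 20 mm (distance of any of hare_figure, toadstool, tealight, blue_mug from where it was at the start of the episode above 0.02 m).
It also fails if it takes over 35 s, if anything falls off the work surface, if the arm or the gripper's body presses on something with over 40 N, if the wrist force passes 120 N, or if a joint passes its speed limit or range.

### The arm

A 6-joint arm with a two-finger parallel gripper is mounted at the origin on a cart in front of the work surface, level with it; the furniture and walls round the work are solid. World frame = base frame: x ahead of the robot, y to its left, z up, the work surface at z = 0. Lengths are in m, angles in rad, forces in N, time in s.
With the tool pointing down it reaches from about 0.375 to 0.975 m from the base axis. Payload 3.8 kg.
Tool frame: the origin (TCP) lies midway between the tips of the shut fingers; the grasp point (between the pads) lies 19 mm behind it; z points along the fingers, y is the direction in which the jaws open and shut (so a half turn about z gives the same grasp; the last joint's range is limited). The gripper opens to 85 mm and grips with 20 to 120 N. Pads are 22 mm wide; open, the fingers measure 114 mm over their backs; the gripper's body (76 mm by 85 mm) begins 54 mm behind the grasp point. The pads swing forward as they close: fully open they stand 13 mm farther back than shut.
Start: joints at [1.301, 0.264, 1.604, -0, 1.274, -0.037], TCP at [0.156, 0.657, 0.231] pointing down, gripper open.
Joint ranges: [-2.63, 2.63], [-0.94, 2.18], [0.31, 2.57], [-1.31, 4.45], [0, 2.66], [-2.55, 2.55]. Speed limits (rad/s): [2.57, 2.57, 3.14, 3.14, 3.14, 3.14].

### API

Orientations are given as a rotation vector (axis times angle).
In Python, from workcell import readout, read_camera, camera_params, bot gives the robot as it stands.
- The arm moves only by the tool apply_moves, never from a script. Its argument "plan" is a list that holds one entry, the list of rows, each a list of 7 numbers: the shift along the tool's x, y, z each as a share of 1000 mm, from -1 to 1, then the turn, a rotation vector about the tool's x, y, z each as a share of pi rad, from -1 to 1, then the gripper command: -1 is fully open, 1 is shut, values between are in proportion. A call has exactly 8 rows; each row is the pose to reach, as a shift and turn from the pose commanded when the call began, along the tool's axes at that moment, turning the shorter way round; what a row does not reach only later rows make up. A row lasts 1/12 s, in which the tool goes at most 41.7 mm and 7.16 degrees, less where a joint would pass 70% of its speed; a pose out of reach is approached as far as the arm can. A call with a number of a shift or a turn outside -1 to 1 is refused whole. A call with a gripper value outside its range is refused whole. The fingers move at their own pace and stop on an object; "force" is the grip in N (left out, the last holds). Time passes only in rows, so rows that repeat a pose let the fingers close, or fill a call up. It gives the time, the measured TCP pose, the force and the opening at its end, in the units of the state.
- readout.read_state(): the state, without advancing time (a new reading comes with each control period).
- read_camera(name): name is "scene" or "side" or "wrist"; returns the picture (400x640x3 uint8, red, green, blue); there is no depth.
- camera_params(name): a dict with "fovy" (degrees; the focal length in pixels is half the picture's height over the tangent of half this angle, whatever the lens; pixels are square), "cx", "cy" (the principal point, pixels), "rvec" (rotation vector, rad) and "tvec" (3), from world to camera coordinates, as OpenCV has them; the wrist camera has in their place "hand_eye" (4x4, takes a point from camera to tool coordinates, whose origin is the TCP and whose axes are the flange's). Camera axes: x right, y down, z forward; pixel columns grow to the right and rows downward; lengths in m; the calibration is good to about 2 mm. A picture is of the moment at which its call begins: read the wrist's pose just before it. camera_params takes no time and is no camera call.
- bot.finish_job(): hands the job in, once; it reports no verdict.
The state is a dict: "time": time; "q": joint angles; "joint_vel": joint speeds; "joint_torque": joint torques, N m; "tool_pos": TCP position; "tcp_rot": TCP orientation; "wrist_force": force on the tool from outside, world axes, zero at the start; "torque": the same for the moment, N m; "width": opening from 0.0 (shut) to 1.0 (fully open).
Only numpy, scipy, OpenCV 4.12 (cv2) and the standard library are available. Lean on these libraries where they do the work, as an engineer would, in place of code of your own. Each camera call takes 0.05 s, during which the arm holds its last target.

## Working session

There is one attempt and no reset: what is moved stays moved. The work goes in short steps, Python scripts to look and compute and a tool call to move; the robot and the scene stay as the last step left them, time stands still between calls to the robot, and variables do not carry over. Pictures are saved under pics/ and viewed, and the job is handed in when it is done.

Besides the shell and the picture viewer there is one more tool, called after "Request:" as name(argument=value, ...) on one line, values as JSON. apply_moves: Moves the arm, as the interface text tells. Shift numbers are shares of 1000 mm and turn numbers shares of pi rad, none past 1 either way. Its arguments: {"type":"object","properties":{"plan":{"type":"array","items":{"type":"array","items":{"type":"array","items":{"type":"number","minimum":-1,"maximum":1}}}},"force":{"type":"number"}},"required":["plan"]}

```bash
mkdir -p pics; python3 - <<'E'
from workcell import readout, read_camera, camera_params, bot
import cv2
print(readout.read_state())
for n in ("scene","side","wrist"):
    im=read_camera(n); cv2.imwrite(f"pics/{n}0.png",im[:,:,::-1]); print(n,camera_params(n))
E
```

```text
{'time': 0.0, 'q': array([ 1.30108736e+00,  2.64778628e-01,  1.60538544e+00, -6.88351900e-06,
        1.27370876e+00, -3.68870640e-02]), 'joint_vel': array([-2.57905220e-05, -1.56283854e-03, -1.40213615e-03, -1.62248793e-03,
       -8.40298552e-04, -1.12145342e-03]), 'joint_torque': array([-1.53184115e-03, -5.15108442e+01, -3.67315543e+01, -1.52567172e-04,
        1.29704241e-02,  2.42925347e-05]), 'tool_pos': array([0.15553693, 0.6560748 , 0.22993869]), 'tcp_rot': array([-0.36484727, -3.11998904,  0.00354088]), 'wrist_force': array([-0.51992144,  0.24527539, -0.66274534]), 'torque': array([ 0.01347054, -0.01519682,  0.03104282]), 'width': 0.9970120954208912}
scene {'fovy': 57.55138599192202, 'cx': 318.2473192891375, 'cy': 196.2811245370928, 'rvec': array([ 2.20684082, -0.66839391,  0.27580494]), 'tvec': array([-0.54450117,  0.20014643,  0.78440347])}
side {'fovy': 46.75749840874193, 'cx': 325.82536600881656, 'cy': 194.7741528440227, 'rvec': array([ 1.72586236, -2.10190108,  0.62449326]), 'tvec': array([-0.05032859,  0.5218751 ,  0.68199181])}
wrist {'fovy': 60.325226675084, 'cx': 326.8999726071271, 'cy': 199.5138687469675, 'hand_eye': array([[-5.10578878e-04, -9.48212005e-01, -3.17637738e-01,
         8.20381969e-02],
       [ 9.99999795e-01, -6.07233107e-04,  2.05287158e-04,
        -4.88762860e-04],
       [-3.87535898e-04, -3.17637567e-01,  9.48212121e-01,
        -1.44090052e-01],
       [ 0.00000000e+00,  0.00000000e+00,  0.00000000e+00,
         1.00000000e+00]])}
```

View pics/scene0.png

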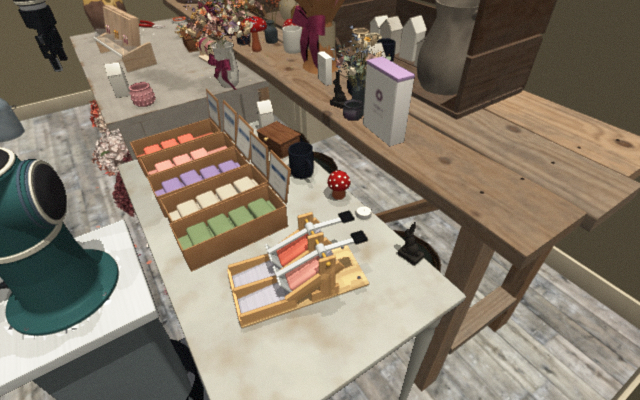

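View pics/side0.png

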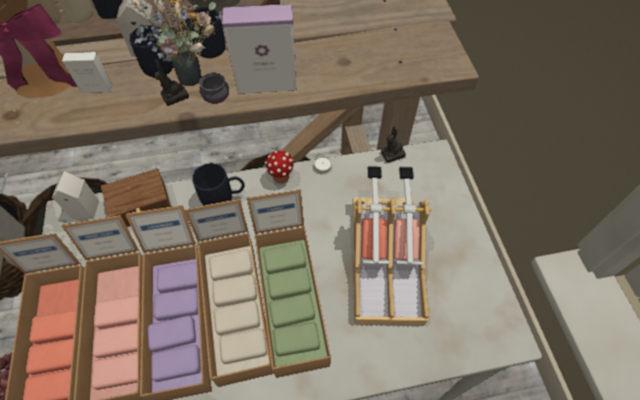

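View pics/wrist0.png

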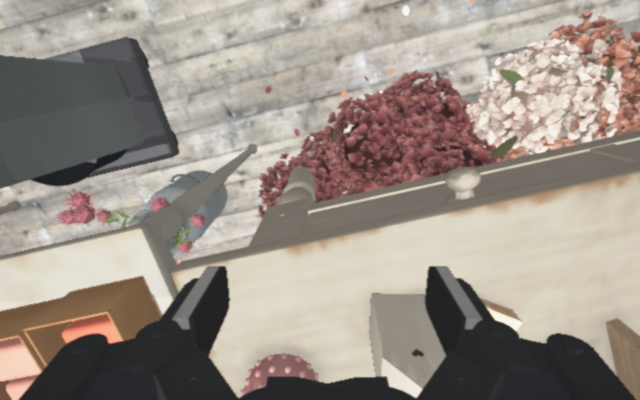

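The scene view shows the dispenser near (300,270), with the more saturated bar in the left lane. The pads are near (347,216) and (360,238). In the side view they are near (375,172) and (406,173). I'll zoom in and measure.

```bash
python3 - <<'E'
import cv2,numpy as np
a=cv2.imread("pics/scene0.png")[190:340,215:415]; b=cv2.imread("pics/side0.png")[120:335,330:450]
cv2.imwrite("pics/z1.png",cv2.resize(a,None,fx=4,fy=4,interpolation=cv2.INTER_NEAREST)[:600,:800])
cv2.imwrite("pics/z2.png",cv2.resize(b,None,fx=2.7,fy=2.7,interpolation=cv2.INTER_NEAREST))
for n,(x0,x1,y0,y1) in dict(scene=(330,375,205,255),side=(360,420,160,190)).items():
    im=cv2.imread(f"pics/{n}0.png"); m=(im.max(2)<60).astype(np.uint8); mm=np.zeros_like(m); mm[y0:y1,x0:x1]=m[y0:y1,x0:x1]
    k,l,s,c=cv2.connectedComponentsWithStats(mm)
    for i in range(1,k):
        if s[i,4]>25: print(n,s[i],c[i])
    # bars
    h=cv2.cvtColor(im,cv2.COLOR_BGR2HSV)
    X=(215,415,190,340) if n=='scene' else (355,430,205,265)
    m=((h[:,:,0]<8)|(h[:,:,0]>172))&(h[:,:,1]>80)&(h[:,:,2]>90); mm=np.zeros_like(m,np.uint8); mm[X[2]:X[3],X[0]:X[1]]=m[X[2]:X[3],X[0]:X[1]]
    k,l,s,c=cv2.connectedComponentsWithStats(mm)
    for i in range(1,k):
        if s[i,4]>40: print(n,'bar',c[i],s[i,4],np.median(im[l==i],0))
E
```

```text
scene [339 211  15  11 111] [345.72972973 216.2972973 ]
scene [351 231  16  13 134] [358.49253731 236.85074627]
scene bar [292.0515873  249.70436508] 504 [ 85. 109. 223.]
scene bar [301.70300752 272.71804511] 532 [132. 151. 228.]
side [368 167  13  11 133] [373.95488722 171.90225564]
side [400 168  13  11 124] [405.97580645 172.60483871]
side bar [366.97533632 238.40134529] 446 [ 74.  92. 157.]
side bar [382.42767296 238.24213836] 318 [ 94. 116. 192.]
side bar [399.82758621 239.54525862] 464 [101. 113. 160.]
side bar [415.81067961 238.21359223] 206 [135. 149. 202.]
```

View pics/z1.png

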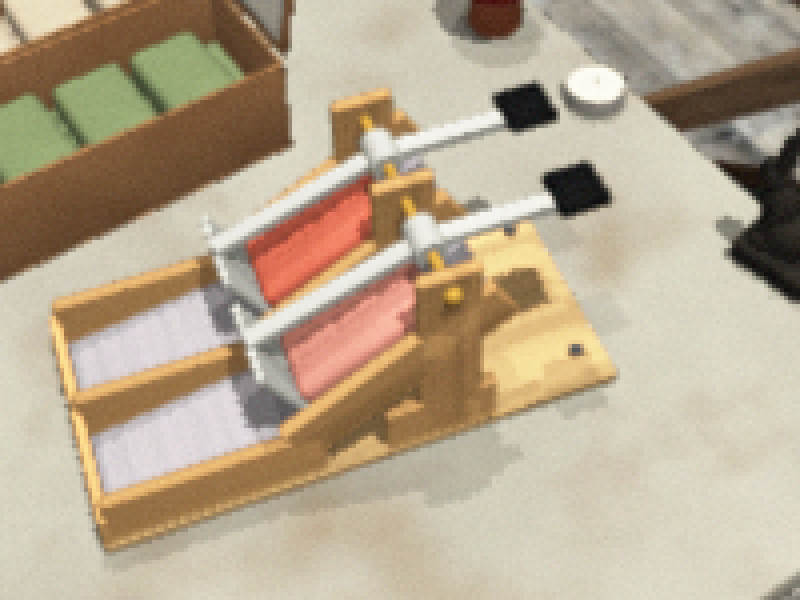

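View pics/z2.png

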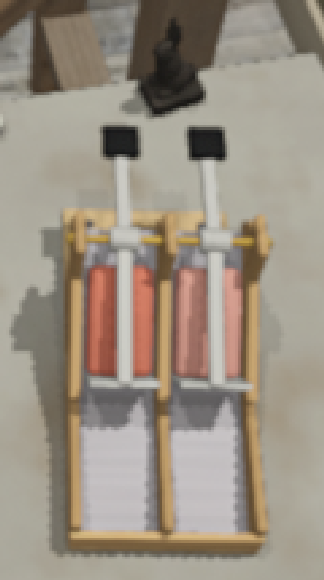

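The coral bar is in the left lane: its median colour is more saturated in both views. Next I triangulate the pads and cast rays to the objects.

```bash
cat > h.py <<'E'
import numpy as np,cv2
from workcell import camera_params
def cam(n):
    p=camera_params(n); f=200/np.tan(np.radians(p['fovy'])/2)
    K=np.array([[f,0,p['cx']],[0,f,p['cy']],[0,0,1]]); R=cv2.Rodrigues(np.array(p['rvec']))[0]; t=np.array(p['tvec']).reshape(3,1)
    return K,R,t
def tri(a,b):
    K,R,t=cam('scene');P1=K@np.hstack([R,t]);K,R,t=cam('side');P2=K@np.hstack([R,t])
    X=cv2.triangulatePoints(P1,P2,np.float64(a).reshape(2,1),np.float64(b).reshape(2,1)); return (X[:3]/X[3]).ravel()
def ray(n,u,z):
    K,R,t=cam(n); d=R.T@np.linalg.inv(K)@np.array([u[0],u[1],1.]); o=(-R.T@t).ravel(); return o+d*(z-o[2])/d[2]
def proj(n,X):
    K,R,t=cam(n); return cv2.projectPoints(np.float64(X).reshape(-1,3),cv2.Rodrigues(R)[0],t,K,None)[0].reshape(-1,2)
E
python3 - <<'E'
from h import *
np.set_printoptions(precision=4,suppress=True)
L=tri((345.7,216.3),(374,171.9));R=tri((358.5,236.9),(406,172.6));print(L,R,np.linalg.norm(L-R))
for n,l,r in(('scene',(345.7,216.3),(358.5,236.9)),('side',(374,171.9),(406,172.6))):
    a,b=ray(n,l,.124),ray(n,r,.124);print(n,a,b,a-b)
# tray front lip corners (scene zoom: x/4+215,y/4+190)
print('front bottom right',ray('scene',(215+107/4,190+547/4),0), 'rear bottom right',ray('scene',(215+617/4,190+377/4),0))
print('hare', ray('scene',(411,258),0),ray('side',(393,157),0),'tea',ray('scene',(363,214),.01),ray('side',(322,165),.01))
E
```

```text
[ 0.5547 -0.2576  0.1222] [ 0.5411 -0.3185  0.1222] 0.062324222951687054
scene [ 0.5523 -0.2596  0.124 ] [ 0.5387 -0.3202  0.124 ] [0.0136 0.0606 0.    ]
side [ 0.5542 -0.2572  0.124 ] [ 0.5407 -0.3179  0.124 ] [0.0135 0.0607 0.    ]
front bottom right [ 0.2809 -0.293   0.    ] rear bottom right [ 0.5489 -0.3549  0.    ]
hare [ 0.6725 -0.3525  0.    ] [ 0.6704 -0.3455  0.    ] tea [ 0.6654 -0.1858  0.01  ] [ 0.672  -0.1776  0.01  ]
```

Checks:
- **Pad spacing:** 62 mm, as specified.
- **Height of the pads' dark-area centre:** 0.122, which fits.
- **Yaw:** about -12.7°, matched by the base edge at -13°.

The tool's present orientation already lines up with the dispenser. Next I compute the waypoint shifts.

```bash
cat >> h.py <<'E'
from workcell import readout
from scipy.spatial.transform import Rotation as Ro
def sh(T):
    s=readout.read_state(); R=Ro.from_rotvec(s['tcp_rot']).as_matrix(); return R.T@(np.array(T)-s['tool_pos'])
E
python3 - <<'E'
from h import *
np.set_printoptions(precision=4,suppress=True)
s=readout.read_state();print(Ro.from_rotvec(s['tcp_rot']).as_matrix())
ex=np.array([.976,-.218,0]); pad=np.array([.5540,-.2580,.126]); print('target',pad+.004*ex)
for w in [(.156,.656,.35),(.40,.36,.35),(.50,.05,.35),(.558,-.259,.30)]: print(w,sh(w))
# highest standing things on the way: sign tops
print('signtop',tri((285,171),(275,196)))
E
```

```text
[[-0.973   0.2307 -0.0005]
 [ 0.2307  0.973  -0.0017]
 [ 0.     -0.0018 -1.    ]]
target [ 0.5579 -0.2589  0.126 ]
(0.156, 0.656, 0.35) [-0.0004 -0.0003 -0.1198]
(0.4, 0.36, 0.35) [-0.3062 -0.2321 -0.1194]
(0.5, 0.05, 0.35) [-0.475  -0.5106 -0.1189]
(0.558, -0.259, 0.3) [-0.6027 -0.7978 -0.0684]
signtop [ 0.5242 -0.0609  0.1355]
```

Request:
apply_moves(plan=[[[0,0,-0.04,0,0,0,1],[0,0,-0.08,0,0,0,1],[0,0,-0.12,0,0,0,1],[-0.03,-0.023,-0.12,0,0,0,1],[-0.06,-0.046,-0.12,0,0,0,1],[-0.09,-0.069,-0.12,0,0,0,1],[-0.12,-0.092,-0.12,0,0,0,1],[-0.15,-0.115,-0.12,0,0,0,1]]])

```text
time: 0.82
tool_pos: [0.2757, 0.5087, 0.3509]
tcp_rot: [-0.364, -3.12, 0.001]
wrist_force: [0.5, -0.4, -1.1]
width: 0.001
```

Request:
apply_moves(plan=[[[-0.03,-0.024,0,0,0,0,1],[-0.06,-0.048,0,0,0,0,1],[-0.09,-0.072,0,0,0,0,1],[-0.12,-0.096,0,0,0,0,1],[-0.155,-0.115,0,0,0,0,1],[-0.175,-0.15,0,0,0,0,1],[-0.195,-0.185,0,0,0,0,1],[-0.215,-0.22,0,0,0,0,1]]])

```text
time: 1.48
tool_pos: [0.4338, 0.2447, 0.3508]
tcp_rot: [-0.365, -3.12, 0.001]
wrist_force: [0.7, -0.1, -0.6]
width: -0.006
```

```bash
python3 - <<'E'
from h import *
s=readout.read_state();print(s['time'],s['tool_pos'],s['tcp_rot'],s['q'],s['width'])
for w in [(.50,.05,.35),(.558,-.259,.30)]: print(w,sh(w))
E
```

```text
1.4833 [0.43380442 0.24472482 0.35079948] [-3.64507515e-01 -3.11979393e+00  7.65382219e-04] [ 4.63682033e-01 -1.27649812e-01  1.80415813e+00 -9.20478510e-05
  1.46583390e+00 -8.74485180e-01] -0.006025203943604988
(0.5, 0.05, 0.35) [-0.10930245 -0.17421974  0.00083903]
(0.558, -0.259, 0.3) [-0.23699901 -0.46149895  0.0509314 ]
```

Request:
apply_moves(plan=[[[-0.018,-0.034,0,0,0,0,1],[-0.036,-0.068,0,0,0,0,1],[-0.054,-0.102,0,0,0,0,1],[-0.072,-0.136,0,0,0,0,1],[-0.09,-0.17,0,0,0,0,1],[-0.107,-0.205,0,0,0,0,1],[-0.123,-0.24,0,0,0,0,1],[-0.139,-0.275,0,0,0,0,1]]])

```text
time: 2.15
tool_pos: [0.5052, -0.0549, 0.3511]
tcp_rot: [-0.365, -3.12, -0.0]
wrist_force: [-0.1, 0.7, 0.6]
width: -0.0
```

Request:
apply_moves(plan=[[[-0.016,-0.034,0,0,0,0,1],[-0.034,-0.068,0,0,0,0,1],[-0.052,-0.102,0,0,0,0,1],[-0.07,-0.136,0.01,0,0,0,1],[-0.086,-0.165,0.02,0,0,0,1],[-0.098,-0.187,0.04,0,0,0,1],[-0.098,-0.187,0.05,0,0,0,1],[-0.098,-0.187,0.05,0,0,0,1]]])

```text
time: 2.82
tool_pos: [0.5557, -0.2579, 0.2967]
tcp_rot: [-0.368, -3.113, -0.005]
wrist_force: [-0.6, 0.3, -1.0]
width: -0.003
```

```bash
python3 - <<'E'
from h import *
from workcell import read_camera
s=readout.read_state();print(s['time'],s['tool_pos'],s['tcp_rot'],s['wrist_force'],s['width'])
print(sh((.558,-.259,.14)))
for n in('wrist','side'): cv2.imwrite(f'pics/{n}1.png',read_camera(n)[:,:,::-1])
E
```

```text
2.8167 [ 0.55572111 -0.25787018  0.29674278] [-0.36775661 -3.11285657 -0.00463007] [-0.6268511   0.29686949 -1.00408565] -0.0030325198900817327
[-0.00363642 -0.00089722  0.15671866]
```

View pics/wrist1.png

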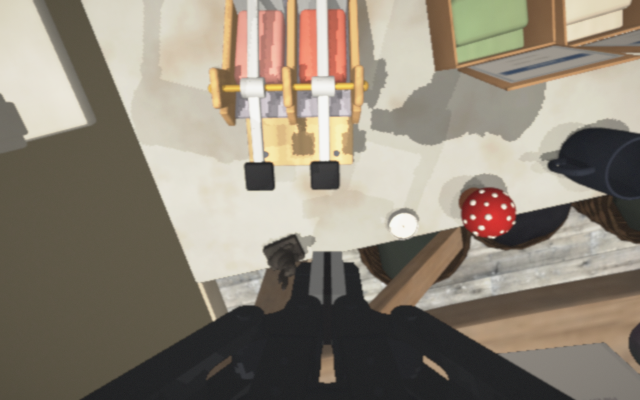

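View pics/side1.png

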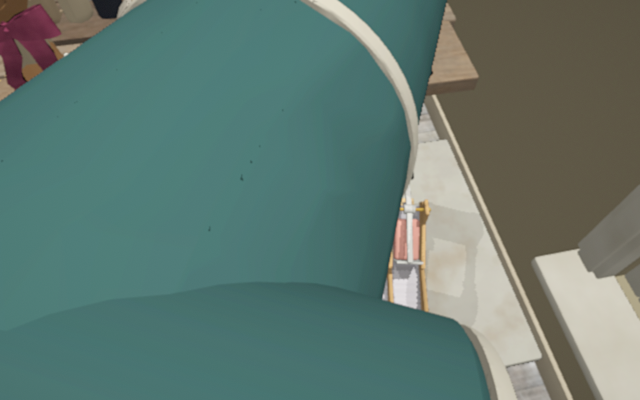

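The wrist view shows the left pad at (325,175) and the right pad at (259,176), with the coral bar in the lane on the image's right (robot's left). I'll cross-check the left pad with a fresh frame.

```bash
python3 - <<'E'
from h import *
from workcell import read_camera
np.set_printoptions(precision=4,suppress=True)
s=readout.read_state();im=read_camera('wrist')[:,:,::-1]
print(s['tool_pos'],s['tcp_rot'],np.abs(s['joint_vel']).max())
p=camera_params('wrist');f=200/np.tan(np.radians(p['fovy'])/2);H=p['hand_eye'];R=Ro.from_rotvec(s['tcp_rot']).as_matrix()
m=(im.max(2)<60).astype(np.uint8);m[:155]=0;m[200:]=0;m[:,:230]=0;m[:,350:]=0
k,l,st,c=cv2.connectedComponentsWithStats(m)
for i in range(1,k):
    if st[i,4]<100: continue
    u=c[i]; d=R@H[:3,:3]@np.array([(u[0]-p['cx'])/f,(u[1]-p['cy'])/f,1]); o=s['tool_pos']+R@H[:3,3]
    print(st[i],u,o+d*(.124-o[2])/d[2])
print(sh((.558,-.259,.14)))
E
```

```text
[ 0.557  -0.2567  0.3005] [-0.3645 -3.1183 -0.0021] 0.026764651041429364
[311 159  26  26 281] [324.3132 171.9537] [ 0.5536 -0.2587  0.124 ]
[245 160  28  26 570] [259.8632 173.6   ] [ 0.5409 -0.3191  0.124 ]
[-0.0009 -0.0023  0.1618]
```

All three views agree on the left pad at (0.554, -0.258). I'll descend to just above it.

Request:
apply_moves(plan=[[[-0.001,-0.002,0.035,0,0,0,1],[-0.001,-0.002,0.07,0,0,0,1],[-0.001,-0.002,0.105,0,0,0,1],[-0.001,-0.002,0.13,0,0,0,1],[-0.001,-0.002,0.15,0,0,0,1],[-0.001,-0.002,0.16,0,0,0,1],[-0.001,-0.002,0.16,0,0,0,1],[-0.001,-0.002,0.16,0,0,0,1]]])

```text
time: 3.63
tool_pos: [0.5589, -0.2593, 0.1427]
tcp_rot: [0.363, 3.119, -0.001]
wrist_force: [0.0, 0.5, 1.1]
width: -0.003
```

```bash
python3 - <<'E'
from h import *
from workcell import read_camera
cv2.imwrite('pics/wrist2.png',read_camera('wrist')[:,:,::-1]);s=readout.read_state();print(s['tool_pos'],s['tcp_rot'],s['wrist_force'])
E
```

```text
[ 0.55958019 -0.25983956  0.14366312] [ 3.63102939e-01  3.11723368e+00 -1.83796990e-03] [ 0.61321454 -0.14070743  1.0014982 ]
```

View pics/wrist2.png

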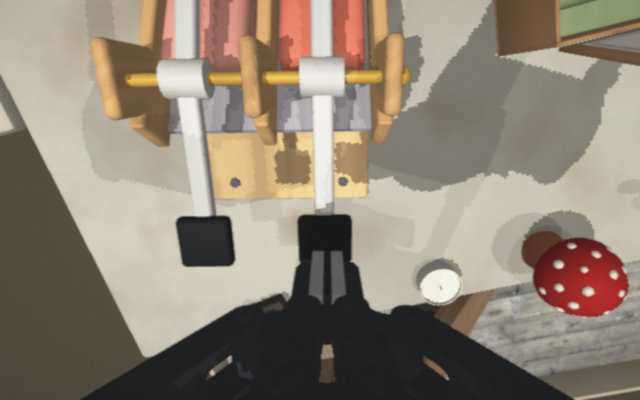

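The finger is over the left pad (pad at (325,238), fingertip about (327,255)). Now I press slowly.

Request:
apply_moves(plan=[[[0,0,0.006,0,0,0,1],[0,0,0.012,0,0,0,1],[0,0,0.018,0,0,0,1],[0,0,0.023,0,0,0,1],[0,0,0.028,0,0,0,1],[0,0,0.032,0,0,0,1],[0,0,0.036,0,0,0,1],[0,0,0.036,0,0,0,1]]])

```text
time: 4.35
tool_pos: [0.5581, -0.2599, 0.1046]
tcp_rot: [-0.365, -3.12, 0.0]
wrist_force: [1.7, -1.0, 2.7]
width: 0.005
```

```bash
python3 - <<'E'
from h import *
from workcell import read_camera
cv2.imwrite('pics/wrist3.png',read_camera('wrist')[:,:,::-1]);s=readout.read_state();print(s['tool_pos'],s['tcp_rot'],s['wrist_force'])
E
```

```text
[ 0.5581321  -0.25995225  0.10498815] [-3.64951840e-01 -3.12017532e+00  1.78447884e-04] [ 1.39415312 -0.87711172  4.52715704]
```

View pics/wrist3.png

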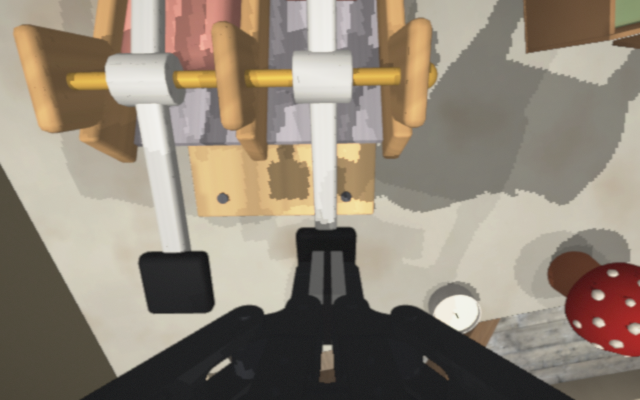

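The coral bar has already left the visible part of its lane. I press further so that the gate is fully clear.

Request:
apply_moves(plan=[[[0,0,0.005,0,0,0,1],[0,0,0.01,0,0,0,1],[0,0,0.015,0,0,0,1],[0,0,0.019,0,0,0,1],[0,0,0.022,0,0,0,1],[0,0,0.022,0,0,0,1],[0,0,0.022,0,0,0,1],[0,0,0.022,0,0,0,1]]])

```text
time: 5.07
tool_pos: [0.5582, -0.2597, 0.0834]
tcp_rot: [-0.365, -3.12, -0.0]
wrist_force: [-1.4, -0.2, 5.8]
width: 0.004
```

Request:
apply_moves(plan=[[[0,0,0,0,0,0,1],[0,0,0,0,0,0,1],[0,0,0,0,0,0,1],[0,0,0,0,0,0,1],[0,0,0,0,0,0,1],[0,0,0,0,0,0,1],[0,0,0,0,0,0,1],[0,0,0,0,0,0,1]]])

```text
time: 5.73
tool_pos: [0.5583, -0.2597, 0.0835]
tcp_rot: [0.365, 3.12, 0.0]
wrist_force: [-0.8, 0.2, 5.6]
width: -0.003
```

```bash
python3 - <<'E'
from h import *
from workcell import read_camera
for n in('wrist','scene','side'):
    im=read_camera(n)[:,:,::-1]
    if n=='scene': im=cv2.resize(im[190:340,215:415],None,fx=4,fy=4)
    cv2.imwrite(f'pics/{n}4.png',im)
s=readout.read_state();print(s['tool_pos'],s['tcp_rot'],s['wrist_force'])
E
```

```text
[ 0.55824808 -0.25970631  0.08351935] [3.64874689e-01 3.12010202e+00 1.26448951e-04] [-0.630278    0.37311356  5.75391049]
```

View pics/wrist4.png

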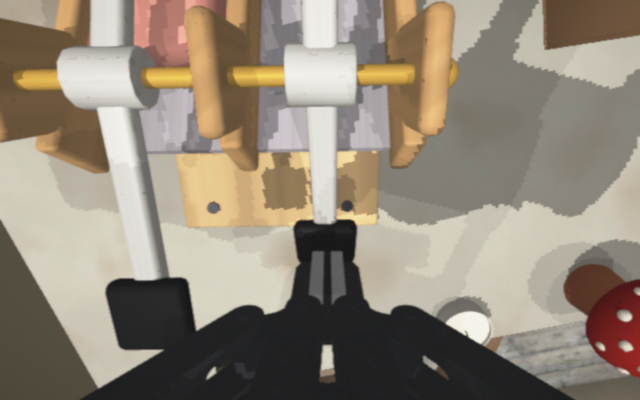

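View pics/scene4.png

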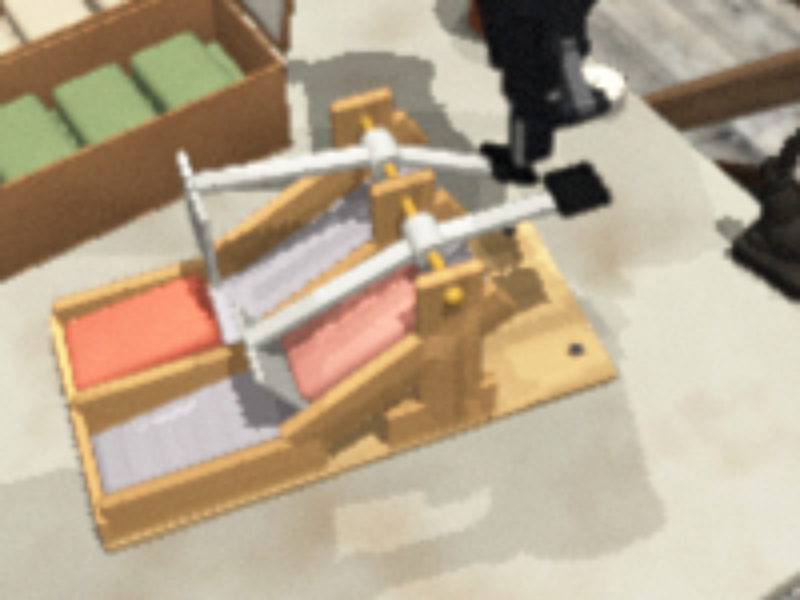

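View pics/side4.png

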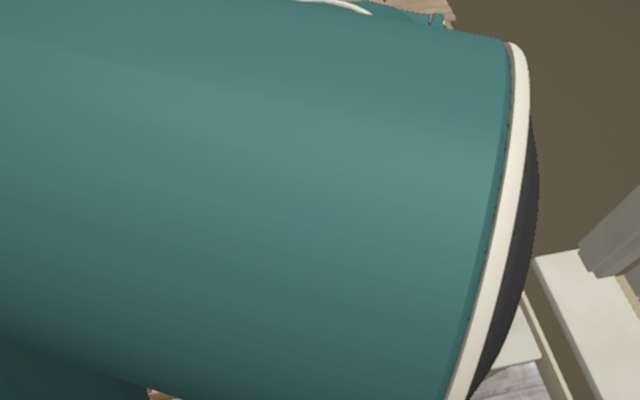

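The coral bar lies flat against the lip (zoom (142,330)), the gate is up, and the finger holds 5.7 N. I'll check the position numerically before releasing.

```bash
python3 - <<'E'
from h import *
ex=np.array([.976,-.218,0]);ey=np.array([.218,.976,0])
O=np.array([.554,-.258,0])-.135*ex-.031*ey
c=ray('scene',(215+142/4,190+330/4),.043)-O
print('coral in dispenser',c@ex,c@ey)
E
```

```text
coral in dispenser -0.08077801122320376 0.024813245951832697
```

Request:
apply_moves(plan=[[[0,0,-0.003,0,0,0,1],[0,0,-0.006,0,0,0,1],[0,0,-0.009,0,0,0,1],[0,0,-0.012,0,0,0,1],[0,0,-0.015,0,0,0,1],[0,0,-0.018,0,0,0,1],[0,0,-0.021,0,0,0,1],[0,0,-0.024,0,0,0,1]]])

```text
time: 6.55
tool_pos: [0.5581, -0.2598, 0.1076]
tcp_rot: [0.365, 3.12, -0.0]
wrist_force: [3.7, -0.7, 2.4]
width: -0.002
```

Request:
apply_moves(plan=[[[0,0,-0.003,0,0,0,1],[0,0,-0.006,0,0,0,1],[0,0,-0.009,0,0,0,1],[0,0,-0.012,0,0,0,1],[0,0,-0.015,0,0,0,1],[0,0,-0.018,0,0,0,1],[0,0,-0.021,0,0,0,1],[0,0,-0.024,0,0,0,1]]])

```text
time: 7.22
tool_pos: [0.5568, -0.2592, 0.1305]
tcp_rot: [-0.364, -3.117, -0.002]
wrist_force: [-0.0, -0.4, -0.2]
width: 0.002
```

Request:
apply_moves(plan=[[[0,0,-0.005,0,0,0,1],[0,0,-0.015,0,0,0,1],[0,0,-0.03,0,0,0,1],[0,0,-0.06,0,0,0,1],[0,0,-0.09,0,0,0,1],[0,0,-0.12,0,0,0,1],[0,0,-0.15,0,0,0,1],[0,0,-0.15,0,0,0,1]]])

```text
time: 7.88
tool_pos: [0.5612, -0.2613, 0.2904]
tcp_rot: [0.363, 3.109, -0.007]
wrist_force: [0.2, -0.6, 1.0]
width: 0.002
```

```bash
python3 - <<'E'
from h import *
from workcell import read_camera
for n in('wrist','scene'):
    im=read_camera(n)[:,:,::-1]
    if n=='scene': im=cv2.resize(im[190:340,215:415],None,fx=4,fy=4)
    cv2.imwrite(f'pics/{n}5.png',im)
s=readout.read_state();print(s['time'],s['tool_pos'],s['wrist_force'])
E
```

```text
7.9833 [ 0.55907254 -0.26021015  0.28433995] [ 0.54690469 -0.21401403 -0.53459162]
```

View pics/scene5.png

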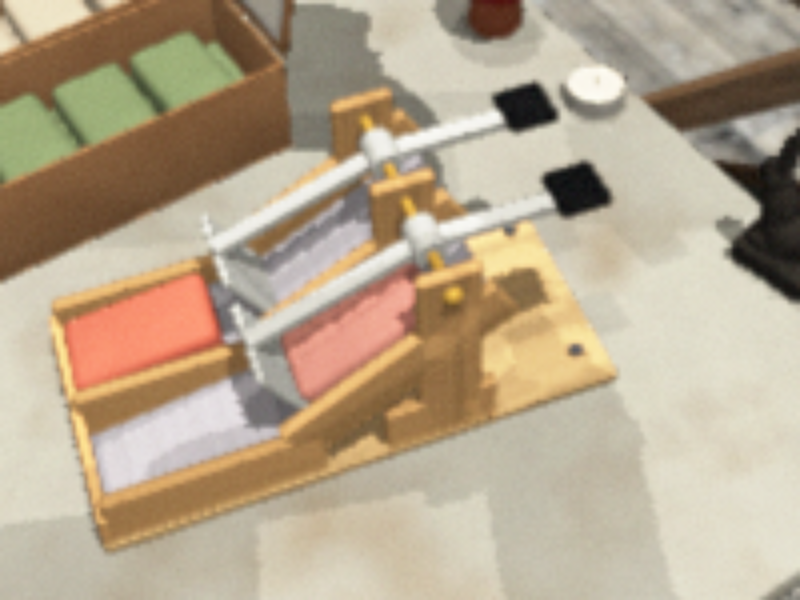

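View pics/wrist5.png

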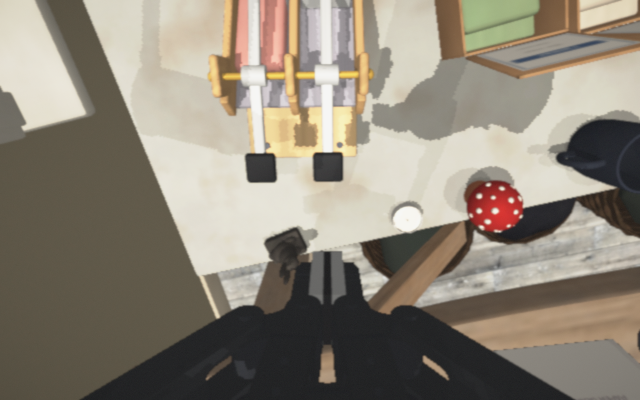

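The left gate is shut, the coral bar is at the lip, the pink bar and the surrounding things are where they were, and the tool is clear of everything. I'm handing in.

```bash
python3 -c "
from workcell import bot
print(bot.finish_job())"
```

```text
the job is handed in; nothing more can be done
None
```

I pressed the left pad (the coral bar's lane) with the shut fingers until the coral bar had slid down to the tray lip. I then raised the finger slowly so the pad came up under it, moved clear, and handed in at about 8 s. No verdict was reported.

- **Coral bar:** at the lip with the pad still held down at about 5.7 N. I measured it about 81 mm in front of the dispenser's origin, and it looked the same after release.
- **Rockers:** both pads are back up and both gates look shut in the scene picture. I watched for a snap only by the finger force, which fell smoothly to zero as the pad came up.
- **Pink bar and nearby things:** the pink bar is still behind its gate. The hare, toadstool, tealight and mug look undisturbed. I judged both by eye and did not measure them.
- **Checks:** the scene, side and wrist views agreed on the left pad's position to about 2 mm. The side view was blocked by the arm, so the final check rests on the scene and wrist views. No check failed or disagreed.

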